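Raise the vial heater by four clicks and store the setting

ROBOT

A 6-joint arm with a two-finger parallel gripper is mounted at the origin on a cart in front of the work surface, level with it; the furniture and walls round the work are solid. World frame = base frame: x ahead of the robot, y to its left, z up, the work surface at z = 0. Lengths are in m, angles in rad, forces in N, time in s.
With the tool pointing down it reaches from about 0.25 to 0.775 m from the base axis. Payload 4 kg.
Tool frame: the origin (TCP) lies on the centre line of the jaws, within the pads' length; the fingertips stand 8 mm ahead of it and the grasp point (between the pads) lies 11 mm behind it; y points along the fingers, x is the direction in which the jaws open and shut, and the axes are right-handed (so a half turn about y gives the same grasp; the last joint's range is limited). The gripper opens to 94 mm and grips with 3 to 60 N. Pads are 16 mm wide; open, the fingers measure 119 mm over their backs; the gripper's body (75 mm by 177 mm) begins 78 mm behind the grasp point.
Start: joints at [-1.397, 0.087, 1.371, -0, 1.684, -0.103], TCP at [0.15, -0.529, 0.214] pointing down, gripper open.
Joint ranges: [-3.1, 3.1], [-0.76, 2.03], [0.27, 2.55], [-1.08, 4.22], [0.17, 2.65], [-2.57, 2.57]. Speed limits (rad/s): [2.79, 2.79, 3.14, 3.14, 3.14, 3.14].

INTERFACE

Orientations are given as [roll, pitch, yaw] about the fixed x, y, z axes, in that order (R = Rz(yaw) Ry(pitch) Rx(roll)).
In Python, from bench import robot gives the robot as it stands.
- The arm moves only by the tool step_arm, never from a script. Its argument "commands" is a list of rows, each an object with "xyz": the shift along the world's x, y, z in m, a list of three; "twist": the turn, a rotation vector about the world's x, y, z in degrees, a list of three. In form: [{"xyz": [tx, ty, tz], "twist": [ax, ay, az]}, ...]. A call has 1 to 12 rows; each row is the pose to reach, as a shift and turn from the pose commanded when the call began; what a row does not reach only later rows make up. A row lasts 1/12 s, in which the tool goes at most 41.7 mm and 7.16 degrees, less where a joint would pass 70% of its speed; a pose out of reach is approached as far as the arm can. A call with a gripper value outside its range is refused whole. "fingers" is the closure in counts, from 0 (fully open) to 255 (shut), set as the call begins (left out, the last holds). The fingers move at their own pace and stop on an object; the grip force is fixed at half the most. Time passes only in rows, so rows that repeat a pose let the fingers close. It gives the time, the measured TCP pose, the force and the opening at its end, in the units of the state.
- robot.get_obs(): the state, without advancing time (a new reading comes with each control period).
- robot.snapshot(name): name is "side" or "top"; returns (picture, depth): 400x640x3 uint8, red, green, blue; 400x640 float32, m along the optical axis (not along the pixel's ray), 0 where there is no reading.
- robot.camera_info(name): a dict with "fx", "fy", "cx", "cy" (pixels), "k1" (the pictures are not rectified: a ray, as slopes to the right and down, at radius r is drawn at 1 + k1 r^2 times it, then the intrinsics apply), "R" (3x3) and "t" (3): a world point X has camera coordinates R X + t. Camera axes: x right, y down, z forward; pixel columns grow to the right and rows downward; lengths in m; the calibration is good to about 2 mm. A picture is of the moment at which its call begins. camera_info takes no time and is no camera call.
- robot.close_job(): hands the job in, once; it reports no verdict.
The state is a dict: "time": time; "joint_positions": joint angles; "qvel": joint speeds; "joint_torque": joint torques, N m; "tool_pos": TCP position; "ee_rot": TCP orientation; "wrist_force": force on the tool from outside, world axes, zero at the start; "wrist_torque": the same for the moment, N m; "width": finger opening in m.
Only numpy, scipy, OpenCV 4.12 (cv2) and the standard library are available. Lean on these libraries where they do the work, as an engineer would, in place of code of your own. Each camera call takes 0.05 s, during which the arm holds its last target.

TASK

The samples in the vial heater need 20 degrees more, and its dial gives 5 degrees a click: with a fingertip against the side of its bar, push the unnumbered click-stop dial exactly four clicks clockwise from where it stands and leave it resting in that click. Only then press the round green key fully down with a fingertip to store the setting, and let it come up again. Nothing is to be pinched or lifted; leave the sample vials, the syringe case and the flow meter where they are.

Things in the scene. Friction and masses are not known exactly. Their poses are not given: they have to be found in the camera images.
- heater: Dry-block vial heater, white case, fixed, 210 x 210 mm. Origin: centre of its underside; x to its back, y to its left, z up. Front half: flat deck 56 mm high with the dial (axis at x -47, y +33 mm) and the green key (x -47, y -62). Rear half (x over 8 mm): tower 85 mm high, on it an aluminium block 60 x 124 mm (centre x +56, y 0, top at 101) with wells; three hold vials up to 118 mm high.
- dial (a joint): Angle of the dial (rad), growing clockwise seen from above; turns both ways. Nine click positions 0.524 (30 degrees) apart, 0 to 4.189, stops beyond the ends; starts in the 2nd, 3rd or 4th. 5 to 8 N across the bar, 22 mm from the axis, overcomes a click; past half a step the dial snaps on ahead of the finger and rests in the next; let go before that, it springs back.
- dial_center (a point): Point on the dial's vertical axis at the top of its bar, 79.5 mm above the bench. Grey disc 64 mm across, top 63 mm above the bench; on it a straight black bar through the axis: 58 mm long, 9.5 thick, 16.5 high. White ticks on the deck mark the nine positions. Apart from the bar nothing higher than the disc stands within 54 mm of the axis.
- dial_pointer (a point): Top edge at the pointer end of the dial's bar (the end with the white line), 29 mm from the axis, 79.5 mm above the bench; turns with the dial. In the heater's frame it lies in direction 2.094 rad minus the dial's angle (0 = heater x, counter-clockwise positive).
- dial_tail (a point): Same point at the other, plain end of the bar, 29 mm from the axis, opposite the pointer.
- bar_left: The long face of the dial's bar that lies to the left when looking from the axis towards the pointer end. Origin on the dial's axis, at deck height (56 mm above the bench); x to the pointer end, y out of this face, z up. Pushing on this face at the pointer end turns the dial clockwise.
- bar_right: The opposite long face of the bar (to the right when looking towards the pointer end). Same origin and axes as bar_left, so this face looks to -y. Pushing on it at the plain end turns the dial clockwise.
- key (a joint): Travel of the green key (m): 0 up, 0.005 fully down; a spring brings it up again. It starts to move at 2.4 N and takes 5.4 N to reach the bottom, where it stops hard.
- key_top (a point): Centre of the top of the round green key, 24 mm across, 67.3 mm above the bench when up; it stands about 9 mm above a low black bezel in the heater's deck and is pressed straight down.
- sample_1: Sample vial with a pale grey cap, 12 mm across, 33 mm tall, standing loose in a well of the block, its top 17 mm above the block. Origin: centre of its underside.
- sample_2: The same with a blue cap.
- sample_3: The same with a black cap.
- syringe_case: Blue and grey flat syringe case, 40 x 165 x 22 mm, lying loose to the right of the heater. Origin: centre of its underside, its length along its y.
- flow_meter: Grey hand-held flow meter, 140 x 72 x 28 mm, lying loose to the left of the heater near the bench's front edge. Origin: its underside, length along x.

How it is judged:
By the outcome, as a careful person would: the job done as asked, in the order asked, and still so for the second after the job is handed in, with the robot touching nothing.
It also fails if it takes over 51 s, if anything falls off the work surface, if the arm or the gripper's body presses on something with over 40 N, if the wrist force passes 120 N, or if a joint passes its speed limit or range.

## Working session

There is one attempt and no reset: what is moved stays moved. The work goes in short steps, Python scripts to look and compute and a tool call to move; the robot and the scene stay as the last step left them, time stands still between calls to the robot, and variables do not carry over. Pictures are saved under pics/ and viewed, and the job is handed in when it is done.

Besides the shell and the picture viewer there is one more tool, called after "Emit:" as name(argument=value, ...), one argument or row to a line, values as JSON. step_arm: Moves the arm, as the interface text tells. Its arguments: {"type":"object","properties":{"commands":{"type":"array"},"fingers":{"type":"number"}},"required":["commands"]}

```bash
ls; mkdir -p pics; python3 - <<'E'
from bench import robot
import cv2,numpy as np
for n in("top","side"):
    p,d=robot.snapshot(n); cv2.imwrite(f"pics/{n}0.png",p[...,::-1]); np.savez(f"{n}0.npz",p=p,d=d)
    print(n,robot.camera_info(n), (d>0).mean())
print(robot.get_obs())
E
```

```text
pics
top {'fx': 397.73720536933837, 'fy': 397.73720536933837, 'cx': 316.8035129720502, 'cy': 197.8094576260171, 'k1': 0.0323684032212452, 'R': array([[-1.38044303e-02, -9.99904149e-01, -1.06283770e-03],
       [-9.89111280e-01,  1.38111686e-02, -1.46520061e-01],
       [ 1.46520696e-01, -9.71361209e-04, -9.89207128e-01]]), 't': array([-0.26807661,  0.50512415,  0.88038841])} 0.99603515625
side {'fx': 415.7570921459168, 'fy': 415.7570921459168, 'cx': 317.00754879436494, 'cy': 196.8674466866219, 'k1': -0.015543617543722472, 'R': array([[ 0.96583468, -0.25846897,  0.01889853],
       [-0.11556002, -0.49479453, -0.8612922 ],
       [ 0.2319682 ,  0.82968196, -0.5077584 ]]), 't': array([-0.55507382, -0.00194545,  1.08992197])} 0.9923515625
{'time': 0.1, 'joint_positions': array([-1.39709626e+00,  8.78893512e-02,  1.37204551e+00,  5.72403445e-06,
        1.68356449e+00, -1.03149501e-01]), 'qvel': array([ 0.00020065, -0.00077803, -0.00303903, -0.00073629,  0.00151092,
       -0.00112826]), 'joint_torque': array([ 2.11857252e-03, -3.41252553e+01, -3.03300655e+01,  7.19745504e-02,
        3.04108928e-02, -9.51707671e-05]), 'tool_pos': array([ 0.15022329, -0.52862286,  0.21244589]), 'ee_rot': array([-1.57059434,  0.00189598, -1.29394593]), 'wrist_force': array([ 0.58615709, -0.51058786,  0.17482919]), 'wrist_torque': array([-0.0217016 ,  0.01163637,  0.09642706]), 'width': 0.09413268980017793}
```

View pics/top0.png

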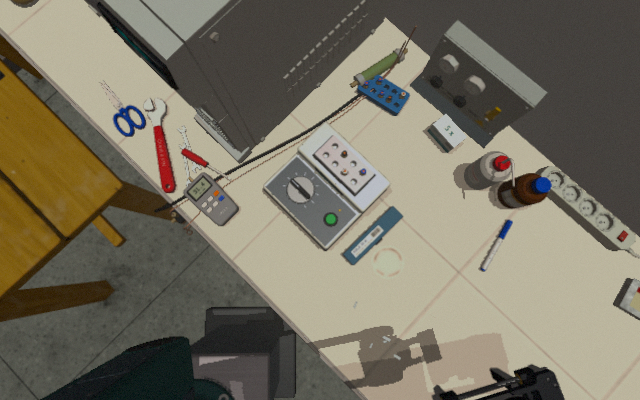

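View pics/side0.png

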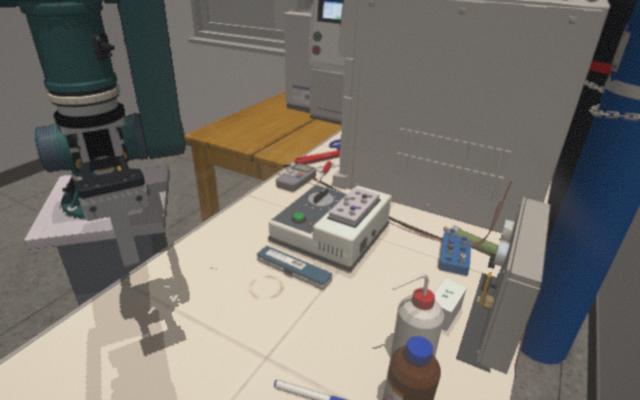

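```bash
cat > h.py <<'E'
import numpy as np,cv2
from bench import robot
def cast(n,px,z):
    c=robot.camera_info(n); px=np.atleast_2d(np.asarray(px,float))
    q=np.stack([(px[:,0]-c['cx'])/c['fx'],(px[:,1]-c['cy'])/c['fy']],1)
    s=q.copy()
    for _ in range(10): s=q/(1+c['k1']*(s**2).sum(1,keepdims=True))
    R,t=c['R'],c['t']; o=-R.T@t; v=np.c_[s,np.ones(len(s))]@R
    return o+v*((z-o[2])/v[:,2])[:,None]
def proj(n,X):
    c=robot.camera_info(n); P=np.atleast_2d(X)@c['R'].T+c['t']; s=P[:,:2]/P[:,2:]
    s=s*(1+c['k1']*(s**2).sum(1,keepdims=True)); return s*[c['fx'],c['fy']]+[c['cx'],c['cy']]
E
python3 - <<'E'
from h import *
for n,(x0,y0,w,h) in {"top":(250,110,150,150),"side":(260,160,150,120)}.items():
    z=np.load(f"{n}0.npz"); p=z['p'];d=z['d']
    cv2.imwrite(f"pics/{n}0z.png",cv2.resize(p[y0:y0+h,x0:x0+w],None,fx=4 if n=="top" else 5,fy=4 if n=="top" else 5,interpolation=cv2.INTER_CUBIC)[...,::-1])
    hsv=cv2.cvtColor(p,cv2.COLOR_RGB2HSV)
    m=cv2.inRange(hsv,(45,120,60),(80,255,255)); m[:y0]=0;m[y0+h:]=0;m[:,:x0]=0;m[:,x0+w:]=0
    k,l,s,c=cv2.connectedComponentsWithStats(m); i=1+s[1:,4].argmax(); print(n,s[i],c[i],cast(n,c[i],.0673))
E
```

```text
top [326 214  10  11  85] [330.4        218.74117647] [[ 0.44964895 -0.30446286  0.0673    ]]
side [295 214   8   5  30] [298.53333333 215.66666667] [[ 0.44921677 -0.30860564  0.0673    ]]
```

```bash
true
```

```text
(no output)
```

View pics/top0z.png

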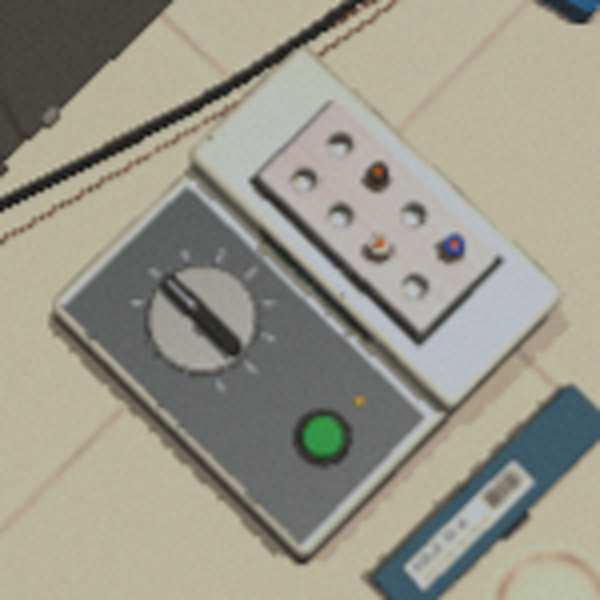

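View pics/side0z.png

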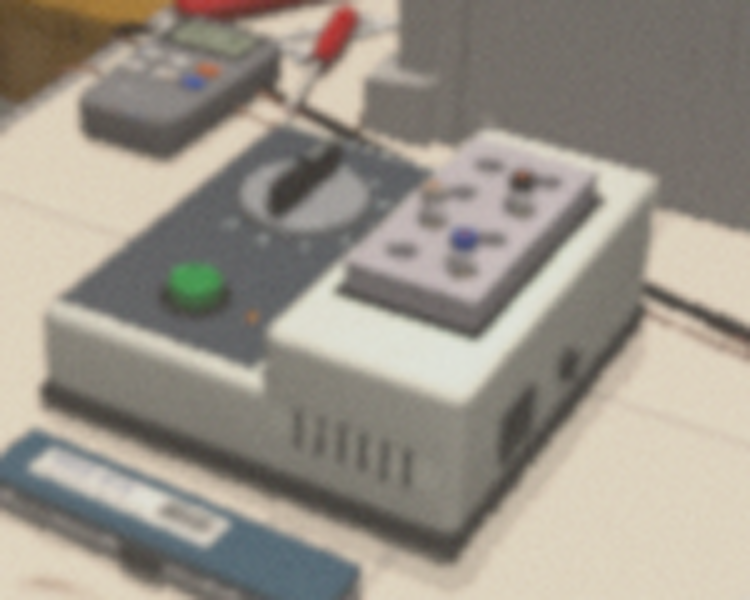

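```bash
python3 - <<'E'
from h import *
z=np.load("top0.npz"); p=z['p'];d=z['d']
g=cv2.cvtColor(p,cv2.COLOR_RGB2GRAY)
up=lambda zp:(np.array(zp)+.5)/4-.5+[250,110]
key=cast("top",up([323,437]),.0673)[0]; 
dc=cast("top",up([202,318]),.063)[0]
# disc mask refine
hsv=cv2.cvtColor(p,cv2.COLOR_RGB2HSV).astype(int)
roi=np.zeros_like(g); cx,cy=up([202,318]); cv2.circle(roi,(int(round(cx)),int(round(cy))),20,255,-1)
m=((g>115)&(roi>0)).astype(np.uint8)
k,l,s,c=cv2.connectedComponentsWithStats(m); print(s[1:],c[1:])
keep=np.isin(l,[i for i in range(1,k) if s[i,4]>100])
pts=np.argwhere(keep)[:,::-1].astype(np.float32)
hull=cv2.convexHull(pts); e=cv2.fitEllipse(hull); print("ellipse",e); dc2=cast("top",e[0],.063)[0]
print(key,dc,dc2,np.linalg.norm((dc2-key)[:2]))
v=(dc2-key)[:2]; psi=np.arctan2(v[1],v[0])-np.pi/2; print("psi",np.degrees(psi))
# dark bar
bm=((g<75)&(roi>0)).astype(np.uint8); bm=((g<75)).astype(np.uint8)
yy,xx=np.mgrid[:400,:640]; bm[np.hypot(xx-e[0][0],yy-e[0][1])>13]=0
bp=np.argwhere(bm)[:,::-1]; W=cast("top",bp,.0795)[:,:2]; mu=W.mean(0); ev,V=np.linalg.eigh(np.cov(W.T)); a=np.degrees(np.arctan2(V[1,1],V[0,1])); print("bar",len(bp),mu,a,np.sqrt(ev*12))
for nm,q in dict(ptr=[165,280],tail=[236,352]).items(): print(nm,cast("top",up(q),.0795))
# heater edge psi checks: block left edge long (255,181)->(421,340) z=.101 ; front edge (55,310)->(302,560)
for a_,b_,zz in (([255,181],[421,340],.101),([60,300],[302,548],.056),([332,100],[500,262],.101)):
    A,B=cast("top",[up(a_),up(b_)],zz); w=(A-B)[:2]; print(np.linalg.norm(w),np.degrees(np.arctan2(w[1],w[0]))-90)
print(d[int(cy)-10:int(cy)+12:4,int(cx)-10:int(cx)+12:4])
E
```

```text
[[295 173   2   2   3]
 [304 172   2   4   5]
 [287 177   3   2   4]
 [294 177  20  20 194]
 [311 177   3   3   7]
 [292 180   6   6   6]
 [287 183  21  20 193]
 [283 185   3   2   5]
 [316 185   3   2   5]
 [315 193   4   3   7]
 [311 200   3   3   6]
 [304 205   2   3   4]] [[295.66666667 173.33333333]
 [304.6        173.6       ]
 [288.         177.5       ]
 [305.42268041 184.17525773]
 [312.         178.        ]
 [294.5        182.5       ]
 [295.19170984 194.48186528]
 [283.8        185.4       ]
 [316.8        185.4       ]
 [316.57142857 193.71428571]
 [312.         201.16666667]
 [304.5        206.        ]]
ellipse ((300.3036193847656, 189.27554321289062), (25.82526969909668, 26.31378746032715), 76.3818130493164)
[ 0.44935286 -0.30440194  0.0673    ] [ 0.51776898 -0.23782119  0.063     ] [ 0.5174202  -0.23821998  0.063     ] 0.0949379554084786
psi -45.804598774790705
bar 100 [ 0.51271214 -0.24044061] 45.04076064889452 [0.01111806 0.05227472]
ptr [[ 0.53655611 -0.21819591  0.0795    ]]
tail [[ 0.4957292  -0.25704456  0.0795    ]]
0.1250280251471978 -45.299063519501175
0.1955201034275511 -46.380039289208376
0.1278494441015482 -45.91492390471685
[[0.9003385  0.89773244 0.8992349  0.8986843  0.8979883  0.89756197]
 [0.8975024  0.87883544 0.8981363  0.8948363  0.8979809  0.89658314]
 [0.89298654 0.8928414  0.8773718  0.8975679  0.8941212  0.89448875]
 [0.8918436  0.8925115  0.8932095  0.8767936  0.8917857  0.89109457]
 [0.8954334  0.89214885 0.8907931  0.893209   0.8725867  0.8911118 ]
 [0.8894101  0.8885022  0.89147437 0.88992506 0.8909445  0.88923246]]
```

Top view: dial centre near (300,189), key at (330,219). The white-line end of the bar is at upper left, (291,180), on the second tick. Heater yaw is about -46° and the dial angle about 30°. The measured dial–key spacing of 94.9 mm agrees with the given 95 mm.

Emit:
step_arm(
  commands=[
    {"xyz": [0.03,0.027,0],"twist": [0,0,7]},
    {"xyz": [0.06,0.054,0],"twist": [0,0,14]},
    {"xyz": [0.09,0.081,0],"twist": [0,0,21]},
    {"xyz": [0.12,0.108,0],"twist": [0,0,28]},
    {"xyz": [0.15,0.135,0],"twist": [0,0,35]},
    {"xyz": [0.18,0.162,0],"twist": [0,0,42]},
    {"xyz": [0.21,0.189,0],"twist": [0,0,49]},
    {"xyz": [0.24,0.216,0],"twist": [0,0,56]},
    {"xyz": [0.27,0.243,0],"twist": [0,0,63]},
    {"xyz": [0.3,0.27,0],"twist": [0,0,70]},
    {"xyz": [0.33,0.297,0],"twist": [0,0,77]},
    {"xyz": [0.364,0.326,0],"twist": [0,0,84]},
  ],
  fingers=255,
)

```text
time: 1.1
tool_pos: [0.5128, -0.2032, 0.2131]
ee_rot: [-1.571, 0.001, 0.178]
wrist_force: [1.3, 0.2, 0.5]
width: 0.0175
```

Emit:
step_arm(
  commands=[
    {"xyz": [0,0,-0.01],"twist": [0,0,7]},
    {"xyz": [0,0,-0.02],"twist": [0,0,14]},
    {"xyz": [0,0,-0.03],"twist": [0,0,21]},
    {"xyz": [0,0,-0.04],"twist": [0,0,28]},
    {"xyz": [0,0,-0.05],"twist": [0,0,34]},
    {"xyz": [0,0,-0.05],"twist": [0,0,34]},
    {"xyz": [0,0,-0.05],"twist": [0,0,34]},
    {"xyz": [0,0,-0.05],"twist": [0,0,34]},
  ],
)

```text
time: 1.77
tool_pos: [0.5121, -0.2051, 0.1638]
ee_rot: [-1.571, -0.0, 0.763]
wrist_force: [0.3, -0.4, 0.2]
width: 0.0005
```

Emit:
step_arm(
  commands=[
    {"xyz": [0.002,0.002,-0.03],"twist": [0,0,0]},
    {"xyz": [0.002,0.002,-0.055],"twist": [0,0,0]},
    {"xyz": [0.002,0.002,-0.07],"twist": [0,0,0]},
    {"xyz": [0.002,0.002,-0.08],"twist": [0,0,0]},
    {"xyz": [0.002,0.002,-0.087],"twist": [0,0,0]},
    {"xyz": [0.002,0.002,-0.087],"twist": [0,0,0]},
    {"xyz": [0.002,0.002,-0.087],"twist": [0,0,0]},
  ],
)

```text
time: 2.35
tool_pos: [0.5145, -0.2034, 0.0774]
ee_rot: [-1.572, -0.001, 0.765]
wrist_force: [0.4, 0.1, 0.2]
width: 0.0002
```

```bash
python3 - <<'E'
from h import *
for n,(x0,y0,w,h) in {"top":(250,110,150,150),"side":(260,120,150,120)}.items():
    p,d=robot.snapshot(n); cv2.imwrite(f"pics/{n}1z.png",cv2.resize(p[y0:y0+h,x0:x0+w],None,fx=4,fy=4,interpolation=cv2.INTER_CUBIC)[...,::-1])
o=robot.get_obs();print(o['tool_pos'],o['ee_rot'],o['wrist_force'])
E
```

```text
[ 0.51496299 -0.20357239  0.07814008] [-1.57354076e+00 -1.05003480e-03  7.65154386e-01] [ 0.98855198 -0.78630638 -0.28469852]
```

View pics/top1z.png

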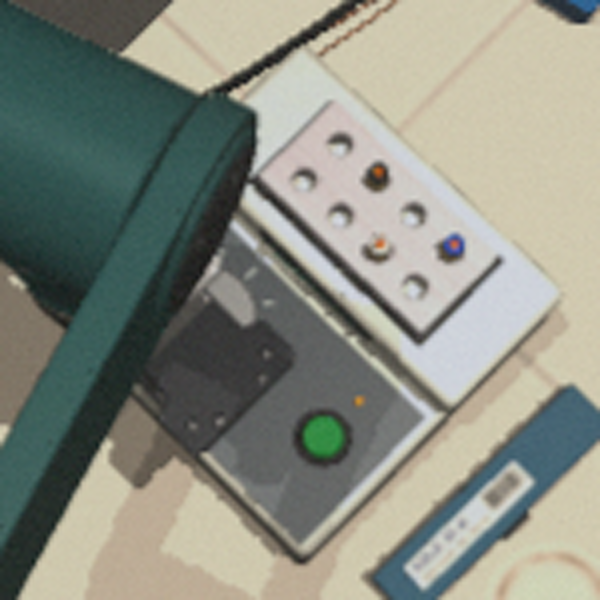

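View pics/side1z.png

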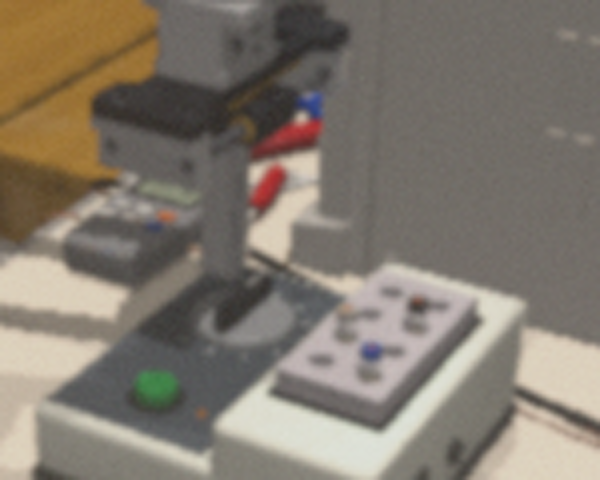

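Side view shows the closed fingertips standing beside the bar at about (317,188), just above the disc, not yet touching. Now the approach along the bar's normal.

Emit:
step_arm(
  commands=[
    {"xyz": [0.0021,-0.0022,0],"twist": [0,0,0]},
    {"xyz": [0.0042,-0.0043,0],"twist": [0,0,0]},
    {"xyz": [0.0056,-0.0058,0],"twist": [0,0,0]},
    {"xyz": [0.0063,-0.0065,0],"twist": [0,0,0]},
    {"xyz": [0.007,-0.0072,0],"twist": [0,0,0]},
    {"xyz": [0.007,-0.0072,0],"twist": [0,0,0]},
  ],
)

```text
time: 2.95
tool_pos: [0.5211, -0.2104, 0.0765]
ee_rot: [-1.571, -0.0, 0.765]
wrist_force: [0.6, -0.6, 0.8]
width: -0.0002
```

Emit:
step_arm(
  commands=[
    {"xyz": [0.0007,-0.0007,0],"twist": [0,0,0]},
    {"xyz": [0.0014,-0.0014,0],"twist": [0,0,0]},
    {"xyz": [0.0014,-0.0014,0],"twist": [0,0,0]},
  ],
)

```text
time: 3.2
tool_pos: [0.5225, -0.2117, 0.0765]
ee_rot: [-1.571, -0.0, 0.765]
wrist_force: [-0.6, 0.0, 0.6]
width: 0.0001
```

Emit:
step_arm(
  commands=[
    {"xyz": [0.0007,-0.0007,0],"twist": [0,0,0]},
    {"xyz": [0.0014,-0.0014,0],"twist": [0,0,0]},
    {"xyz": [0.0014,-0.0014,0],"twist": [0,0,0]},
  ],
)

```text
time: 3.45
tool_pos: [0.5233, -0.2125, 0.0765]
ee_rot: [-1.569, -0.0, 0.766]
wrist_force: [-2.2, 1.2, 2.0]
width: 0.0005
```

```bash
cat > arc.py <<'E'
import numpy as np
c=np.array([.5172,-.238]);h=.0141
def P(f):
    a=np.radians(44-f);u=np.array([np.cos(a),np.sin(a)]);n=np.array([-u[1],u[0]]);return c+.022*u+h*n
if __name__=="__main__":
    p0=P(0);print(p0)
    for s in (0,):
        for f in range(0,121,4): print(f,np.round((P(f)-p0)*1e3,1))
E
python3 arc.py
```

```text
[ 0.52323079 -0.21257482]
0 [0. 0.]
4 [ 1.8 -0.5]
8 [ 3.5 -1.1]
12 [ 5.2 -1.8]
16 [ 6.8 -2.6]
20 [ 8.3 -3.6]
24 [ 9.8 -4.7]
28 [11.2 -5.8]
32 [12.6 -7.1]
36 [13.8 -8.4]
40 [14.9 -9.8]
44 [ 16.  -11.3]
48 [ 16.9 -12.9]
52 [ 17.7 -14.5]
56 [ 18.4 -16.2]
60 [ 19.  -17.9]
64 [ 19.5 -19.7]
68 [ 19.8 -21.5]
72 [ 20.  -23.3]
76 [ 20.1 -25.1]
80 [ 20.1 -26.9]
84 [ 19.9 -28.8]
88 [ 19.6 -30.6]
92 [ 19.2 -32.3]
96 [ 18.6 -34.1]
100 [ 18.  -35.8]
104 [ 17.2 -37.4]
108 [ 16.3 -39. ]
112 [ 15.3 -40.5]
116 [ 14.2 -42. ]
120 [ 13.  -43.4]
```

Emit:
step_arm(
  commands=[
    {"xyz": [0.0012,0.0,0],"twist": [0,0,-4]},
    {"xyz": [0.0029,-0.0005,0],"twist": [0,0,-8]},
    {"xyz": [0.0046,-0.0012,0],"twist": [0,0,-12]},
    {"xyz": [0.0062,-0.002,0],"twist": [0,0,-16]},
    {"xyz": [0.0062,-0.002,0],"twist": [0,0,-16]},
  ],
)

```text
time: 3.87
tool_pos: [0.5303, -0.2153, 0.0765]
ee_rot: [-1.572, -0.0, 0.485]
wrist_force: [0.1, -0.1, -0.5]
width: 0.0007
```

Emit:
step_arm(
  commands=[
    {"xyz": [0.0008,-0.0005,0],"twist": [0,0,-2]},
    {"xyz": [0.0015,-0.001,0],"twist": [0,0,-4]},
    {"xyz": [0.0015,-0.001,0],"twist": [0,0,-4]},
  ],
)

```text
time: 4.12
tool_pos: [0.5318, -0.2164, 0.0766]
ee_rot: [-1.572, -0.0, 0.417]
wrist_force: [0.4, -0.3, -0.5]
width: 0.0004
```

```bash
cat > look.py <<'E'
from h import *;import sys
k=sys.argv[1]
p,d=robot.snapshot("side"); x0,y0,w,h=290,170,100,70
cv2.imwrite(f"pics/side{k}.png",cv2.resize(p[y0:y0+h,x0:x0+w],None,fx=6,fy=6,interpolation=cv2.INTER_CUBIC)[...,::-1])
o=robot.get_obs();print(o['time'],o['tool_pos'],o['ee_rot'],o['wrist_force'])
E
python3 look.py 2
```

```text
4.1667 [ 0.53165561 -0.21626314  0.07651712] [-1.57135843e+00 -2.66445774e-04  4.18419160e-01] [-0.22890518  0.89712224  0.24044111]
```

View pics/side2.png

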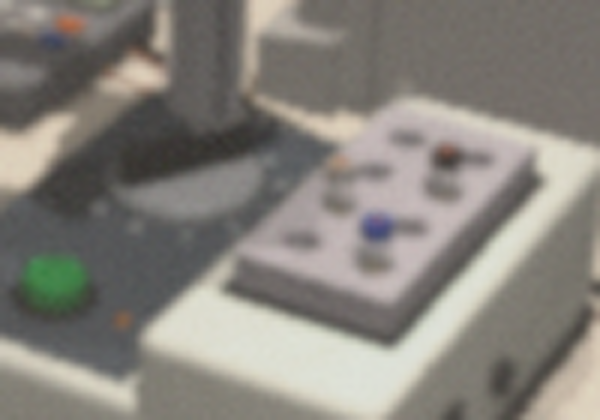

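```bash
python3 - <<'E'
from h import *
c=np.array([.5172,-.238])
for a in (44,14,-16,-46,-76,-106):
    r=np.radians(a);u=.029*np.array([np.cos(r),np.sin(r)])
    X=[[*(c+u),.0795],[*(c-u),.0795]]
    q=(proj("side",X)-[290,170])*6; print(a,np.round(q).tolist(), "top zoom4",np.round((proj("top",X)-[250,110])*4).tolist())
E
```

```text
44 [[218.0, 99.0], [142.0, 161.0]] top zoom4 [[163.0, 276.0], [236.0, 349.0]]
14 [[245.0, 113.0], [116.0, 146.0]] top zoom4 [[187.0, 263.0], [213.0, 363.0]]
-16 [[256.0, 131.0], [107.0, 127.0]] top zoom4 [[214.0, 263.0], [185.0, 363.0]]
-46 [[246.0, 150.0], [118.0, 109.0]] top zoom4 [[237.0, 276.0], [162.0, 349.0]]
-76 [[219.0, 163.0], [146.0, 97.0]] top zoom4 [[250.0, 299.0], [149.0, 326.0]]
-106 [[180.0, 167.0], [182.0, 93.0]] top zoom4 [[250.0, 326.0], [149.0, 299.0]]
```

One click so far: the bar's slope in the side view matches the predicted 14° direction. Next click.

Emit:
step_arm(
  commands=[
    {"xyz": [0.0015,-0.0011,0],"twist": [0,0,-4]},
    {"xyz": [0.0029,-0.0022,0],"twist": [0,0,-8]},
    {"xyz": [0.0043,-0.0035,0],"twist": [0,0,-12]},
    {"xyz": [0.0055,-0.0048,0],"twist": [0,0,-16]},
    {"xyz": [0.0066,-0.0062,0],"twist": [0,0,-20]},
    {"xyz": [0.0066,-0.0062,0],"twist": [0,0,-20]},
  ],
)

```text
time: 4.67
tool_pos: [0.5379, -0.2215, 0.0764]
ee_rot: [-1.569, 0.001, 0.068]
wrist_force: [-1.7, 2.1, 1.4]
width: 0.0006
```

Emit:
step_arm(
  commands=[
    {"xyz": [0.0011,-0.0015,0],"twist": [0,0,-4]},
    {"xyz": [0.002,-0.0031,0],"twist": [0,0,-8]},
    {"xyz": [0.002,-0.0031,0],"twist": [0,0,-8]},
  ],
)

```text
time: 4.92
tool_pos: [0.5403, -0.2259, 0.0765]
ee_rot: [-1.572, -0.001, -0.071]
wrist_force: [-0.0, -0.2, 0.4]
width: 0.0003
```

Emit:
step_arm(
  commands=[
    {"xyz": [0.0008,-0.0016,0],"twist": [0,0,-4]},
    {"xyz": [0.0015,-0.0033,0],"twist": [0,0,-8]},
    {"xyz": [0.0021,-0.005,0],"twist": [0,0,-12]},
    {"xyz": [0.0026,-0.0068,0],"twist": [0,0,-16]},
    {"xyz": [0.0029,-0.0086,0],"twist": [0,0,-20]},
    {"xyz": [0.0029,-0.0086,0],"twist": [0,0,-20]},
  ],
)

```text
time: 5.42
tool_pos: [0.543, -0.233, 0.0764]
ee_rot: [-1.569, 0.001, -0.419]
wrist_force: [-1.0, 2.0, 1.7]
width: 0.0002
```

Emit:
step_arm(
  commands=[
    {"xyz": [0.0002,-0.0018,0],"twist": [0,0,-4]},
    {"xyz": [0.0003,-0.0036,0],"twist": [0,0,-8]},
    {"xyz": [0.0003,-0.0036,0],"twist": [0,0,-8]},
  ],
)

```text
time: 5.67
tool_pos: [0.5433, -0.2383, 0.0765]
ee_rot: [-1.572, -0.001, -0.558]
wrist_force: [-0.4, -0.5, 1.3]
width: 0.0006
```

```bash
python3 look.py 3
```

```text
5.7167 [ 0.54328723 -0.23816916  0.07651712] [-1.57180990e+00 -9.35154525e-04 -5.56513597e-01] [-0.73894519  0.647191    0.28504986]
```

View pics/side3.png

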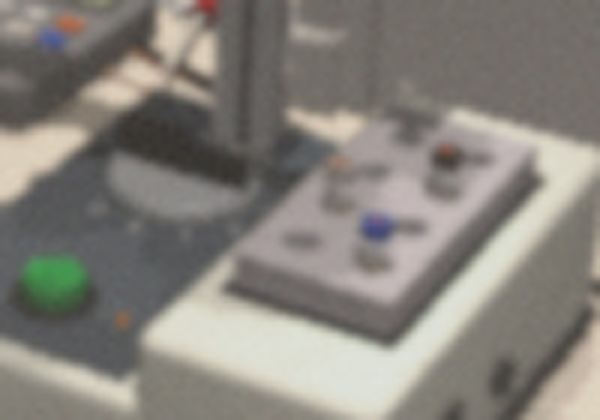

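Three clicks: the bar now runs from (310,190) to (331,197), as predicted for -46°. Now the last one.

Emit:
step_arm(
  commands=[
    {"xyz": [0,-0.0018,0],"twist": [0,0,-4]},
    {"xyz": [-0.0002,-0.0037,0],"twist": [0,0,-8]},
    {"xyz": [-0.0005,-0.0055,0],"twist": [0,0,-12]},
    {"xyz": [-0.0009,-0.0072,0],"twist": [0,0,-16]},
    {"xyz": [-0.0015,-0.009,0],"twist": [0,0,-20]},
    {"xyz": [-0.0015,-0.009,0],"twist": [0,0,-20]},
  ],
)

```text
time: 6.22
tool_pos: [0.5425, -0.2455, 0.0765]
ee_rot: [-1.568, 0.0, -0.907]
wrist_force: [2.3, 3.0, 0.2]
width: 0.0004
```

Emit:
step_arm(
  commands=[
    {"xyz": [-0.0006,-0.0017,0],"twist": [0,0,-4]},
    {"xyz": [-0.0014,-0.0033,0],"twist": [0,0,-8]},
    {"xyz": [-0.0014,-0.0033,0],"twist": [0,0,-8]},
  ],
)

```text
time: 6.47
tool_pos: [0.5402, -0.2504, 0.0765]
ee_rot: [-1.572, -0.001, -1.047]
wrist_force: [-0.7, -0.9, 0.2]
width: 0.0007
```

```bash
python3 look.py 4
```

```text
6.5167 [ 0.54013359 -0.25049402  0.07651282] [-1.57196194e+00 -1.11405238e-03 -1.04507512e+00] [-0.66357029 -1.17808693  0.18994605]
```

View pics/side4.png

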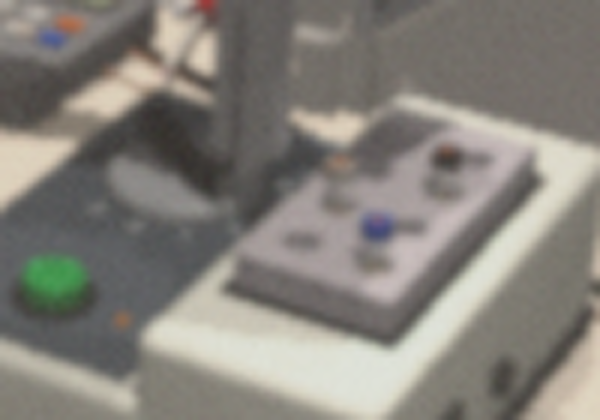

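Emit:
step_arm(
  commands=[
    {"xyz": [0.0015,0.0004,0.005],"twist": [0,0,0]},
    {"xyz": [0.0015,0.0004,0.02],"twist": [0,0,0]},
    {"xyz": [0.0015,0.0004,0.05],"twist": [0,0,0]},
    {"xyz": [0.0015,0.0004,0.085],"twist": [0,0,0]},
    {"xyz": [-0.025,-0.03,0.09],"twist": [0,0,0]},
    {"xyz": [-0.05,-0.055,0.09],"twist": [0,0,0]},
    {"xyz": [-0.075,-0.08,0.09],"twist": [0,0,0]},
    {"xyz": [-0.1,-0.11,0.09],"twist": [0,0,0]},
    {"xyz": [-0.125,-0.14,0.09],"twist": [0,0,0]},
    {"xyz": [-0.14,-0.17,0.09],"twist": [0,0,0]},
    {"xyz": [-0.14,-0.17,0.09],"twist": [0,0,0]},
  ],
)

```text
time: 7.43
tool_pos: [0.3967, -0.4251, 0.1669]
ee_rot: [-1.574, -0.003, -1.054]
wrist_force: [0.0, 0.7, 0.5]
width: 0.0004
```

```bash
python3 - <<'E'
from h import *
p,d=robot.snapshot("top"); np.savez("top5.npz",p=p,d=d)
cv2.imwrite("pics/top5.png",cv2.resize(p[110:260,250:400],None,fx=4,fy=4,interpolation=cv2.INTER_CUBIC)[...,::-1])
o=robot.get_obs();print(o['time'],o['tool_pos'],o['wrist_force'])
E
```

```text
7.4833 [ 0.39841148 -0.42256902  0.16675576] [-0.28653529  0.13662509  0.22252895]
```

View pics/top5.png

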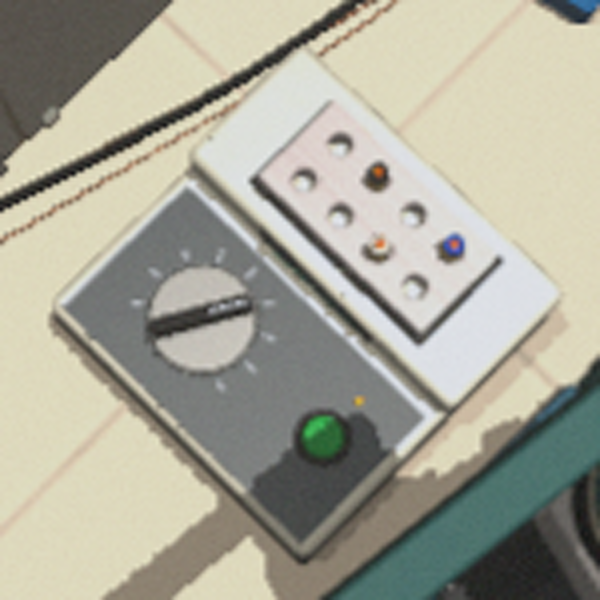

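The pointer is on the 6th tick (pointer end near (312,185)), exactly four from the second, and the vials haven't moved. Now the key.

Emit:
step_arm(
  commands=[
    {"xyz": [0.015,0.035,0],"twist": [0,0,0]},
    {"xyz": [0.03,0.07,0],"twist": [0,0,0]},
    {"xyz": [0.042,0.1,0],"twist": [0,0,0]},
    {"xyz": [0.0492,0.116,0],"twist": [0,0,0]},
    {"xyz": [0.0492,0.116,-0.03],"twist": [0,0,0]},
    {"xyz": [0.0492,0.116,-0.06],"twist": [0,0,0]},
    {"xyz": [0.0492,0.116,-0.075],"twist": [0,0,0]},
    {"xyz": [0.0492,0.116,-0.082],"twist": [0,0,0]},
    {"xyz": [0.0492,0.116,-0.082],"twist": [0,0,0]},
    {"xyz": [0.0492,0.116,-0.082],"twist": [0,0,0]},
  ],
)

```text
time: 8.32
tool_pos: [0.4503, -0.3036, 0.0853]
ee_rot: [-1.57, -0.001, -1.048]
wrist_force: [0.3, -0.8, 0.5]
width: 0.0008
```

```bash
python3 look.py 6
```

```text
8.3667 [ 0.45060814 -0.3042154   0.08612521] [-1.56982543 -0.0025791  -1.04862221] [ 0.66798168 -0.67612996  0.85196046]
```

View pics/side6.png

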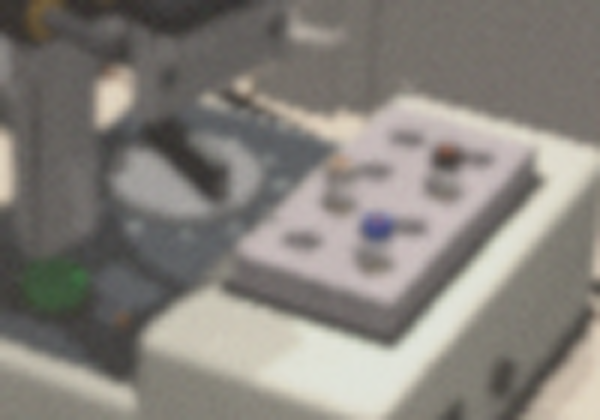

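The fingertip stands over the key, about (298,212); the bar still lies along its set direction. Pressing gradually.

Emit:
step_arm(
  commands=[
    {"xyz": [0,0,-0.004],"twist": [0,0,0]},
    {"xyz": [0,0,-0.008],"twist": [0,0,0]},
    {"xyz": [0,0,-0.01],"twist": [0,0,0]},
    {"xyz": [0,0,-0.012],"twist": [0,0,0]},
    {"xyz": [0,0,-0.014],"twist": [0,0,0]},
    {"xyz": [0,0,-0.014],"twist": [0,0,0]},
  ],
)

```text
time: 8.87
tool_pos: [0.45, -0.3043, 0.0712]
ee_rot: [-1.57, -0.002, -1.05]
wrist_force: [-0.1, -0.2, 4.8]
width: 0.0006
```

Emit:
step_arm(
  commands=[
    {"xyz": [0,0,-0.001],"twist": [0,0,0]},
    {"xyz": [0,0,-0.002],"twist": [0,0,0]},
    {"xyz": [0,0,-0.002],"twist": [0,0,0]},
  ],
)

```text
time: 9.12
tool_pos: [0.45, -0.3043, 0.0707]
ee_rot: [-1.57, -0.002, -1.05]
wrist_force: [-2.5, 2.6, 10.1]
width: 0.0005
```

Emit:
step_arm(
  commands=[
    {"xyz": [0,0,-0.001],"twist": [0,0,0]},
    {"xyz": [0,0,-0.0015],"twist": [0,0,0]},
    {"xyz": [0,0,-0.0015],"twist": [0,0,0]},
  ],
)

```text
time: 9.37
tool_pos: [0.4501, -0.3043, 0.0706]
ee_rot: [-1.57, -0.003, -1.05]
wrist_force: [-4.1, 2.2, 15.7]
width: 0.0004
```

Emit:
step_arm(
  commands=[
    {"xyz": [0,0,0.003],"twist": [0,0,0]},
    {"xyz": [0,0,0.007],"twist": [0,0,0]},
    {"xyz": [0,0,0.015],"twist": [0,0,0]},
    {"xyz": [0,0,0.04],"twist": [0,0,0]},
    {"xyz": [0,0,0.075],"twist": [0,0,0]},
    {"xyz": [0,0,0.1],"twist": [0,0,0]},
    {"xyz": [-0.02,-0.04,0.1],"twist": [0,0,0]},
    {"xyz": [-0.04,-0.08,0.1],"twist": [0,0,0]},
    {"xyz": [-0.06,-0.115,0.1],"twist": [0,0,0]},
    {"xyz": [-0.08,-0.15,0.1],"twist": [0,0,0]},
    {"xyz": [-0.08,-0.15,0.1],"twist": [0,0,0]},
    {"xyz": [-0.08,-0.15,0.1],"twist": [0,0,0]},
  ],
)

```text
time: 10.37
tool_pos: [0.3677, -0.4553, 0.1658]
ee_rot: [-1.571, 0.002, -1.054]
wrist_force: [0.6, 0.5, 0.1]
width: 0.0006
```

```bash
python3 look.py 7; python3 - <<'E'
from h import *
p,d=robot.snapshot("top")
cv2.imwrite("pics/top7.png",cv2.resize(p[110:280,200:420],None,fx=3,fy=3,interpolation=cv2.INTER_CUBIC)[...,::-1])
o=robot.get_obs();print(o['time'],o['tool_pos'],o['wrist_force'])
E
```

```text
10.4167 [ 0.36884706 -0.4539016   0.16600898] [-1.57026807  0.00242702 -1.05173082] [0.125248   0.51402493 0.81245932]
10.4667 [ 0.36958394 -0.45309972  0.166281  ] [ 0.29266534  0.44313734 -0.0897109 ]
```

View pics/top7.png

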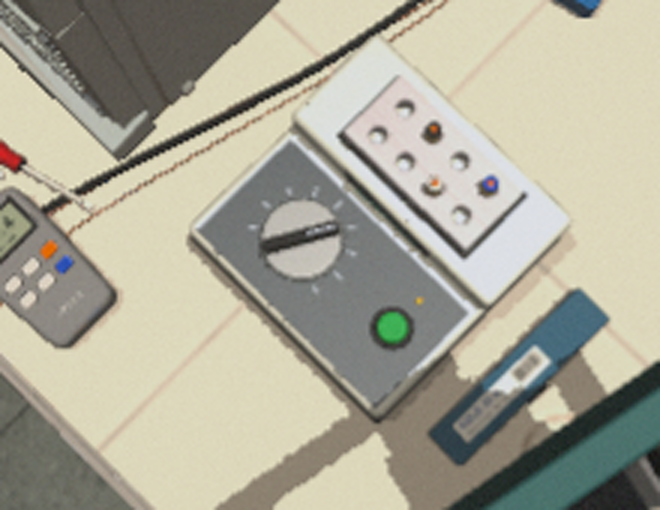

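View pics/side7.png

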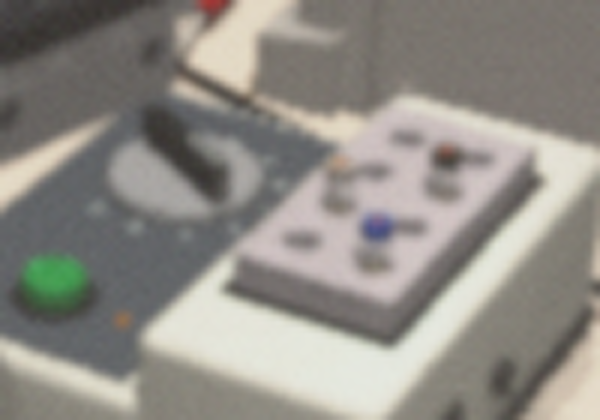

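The pointer is on the 6th tick and the key is up again. The vials, case and flow meter are in place, and the arm is clear.

```bash
python3 -c "
from bench import robot
print(robot.close_job())"
```

```text
the job is handed in; nothing more can be done
None
```

I turned the dial exactly four clicks clockwise and then pressed the green key fully down and let it come up. The job was handed in at about 10.5 s of the 51 s allowed.

- **Dial:** I pushed it one click at a time with the closed fingertips against the left face of the bar at its pointer end. It started on the 2nd tick, about 30°. The wrist force fell to about zero after each click. Seen from both cameras with the arm clear, the pointer ended on the 6th tick, about 150°.
- **Key:** I pressed it straight down only after confirming the dial. The force reached 15.7 N. Over the last 1.5 mm of commanded travel the tool moved only 0.1 mm, so the key was on its hard stop. The final pictures show it up again.
- **Other objects:** The vials, syringe case and flow meter look unmoved in the last pictures, and nothing was pinched or lifted.
- **Disagreements:** The two cameras disagreed by about 4 mm on the key's position, and I used the top view. First contact with the bar came about 1.3 mm earlier than planned, so I corrected the push path for it. No checks failed.

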